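# Pack out the slicing guide

## Task

The sprung steel plate of the wooden slicing guide needs a packing slip in the gap between it and the end stop. Try the three wooden slips standing in the stand until you find one that slides right down to the bottom of the gap with the plate gripping it: one that drops in loose is too thin, one that will not go in under a gentle push is too thick and must not be forced. Leave the snug one standing fully down in the middle of the gap and the other two standing in the stand, and leave the things around undisturbed.

Things in the scene. Friction and masses are not known exactly. Their poses are not given: they have to be found in the camera images.
- guide: wooden slicing guide, fixed: base 155 x 110 mm, top 15 mm up; an upright wooden end stop 16 mm thick; beyond the gap (+x) a sprung steel plate, an aluminium carrier and two slotted knife fences (53 mm tall). Origin on the worktop under the middle of the end stop's inner face; x square across the gap to the plate, y along the gap, z up. End stop and plate together must not take over 40 N
- gap (a point): bottom of the gap, on a thin aluminium sole (17 mm up), at the end stop's inner face, middle of its length; axes as the guide's. The gap is upright, open above, 72 mm long along y. At rest it is 6.3 to 17.4 mm wide along x, another width each time, shown by no reading. The end stop is rigid; the plate yields to +x: starts at about 3 N, gains 0.5 N per mm, stops dead at 5 mm
- mouth (a point): 23 mm straight above point gap, where the straight part of the gap ends; above it both sides flare outwards, 25 degrees from vertical, for 13 mm. A slip thicker than the gap by up to 4 mm goes in with 3 to 12 N of push and is gripped with 3 to 5 N, so it stays up when let go; a thinner one drops freely; a thicker one jams in the flare. Sometimes two fit; either will do
- stand: low beech stand fixed to the worktop, 50 x 212 mm, 32 mm tall, three slots in a row along its y; origin at the centre of its underside, x across the slots, z up
- slot_left (a point): centre of the floor of the stand's slot at its +y end, 8 mm above the worktop; each slot is open above, 26 mm wide along stand x and 58 to 65 mm long along stand y, 24 mm deep
- slot_middle (a point): the same for the middle slot
- slot_right (a point): the same for the slot at the -y end
- slip_thin: upright plain beech packing slip, a flat plate 10 mm thick (its x) by 50 wide (its y) by 95 tall (its z), square foot, a dark dot near the top, 60 g give or take; origin at the centre of its underside, starts standing in one of the stand's slots
- slip_medium: upright plain beech packing slip, a flat plate 14 mm thick (its x) by 50 wide (its y) by 95 tall (its z), square foot, a dark dot near the top, 60 g give or take; origin at the centre of its underside, starts standing in one of the stand's slots
- slip_thick: upright plain beech packing slip, a flat plate 18 mm thick (its x) by 50 wide (its y) by 95 tall (its z), square foot, a dark dot near the top, 60 g give or take; origin at the centre of its underside, starts standing in one of the stand's slots
- shaker: bystander: glass salt shaker with a grey cap, 37 mm across, 69 tall; origin at the centre of its underside
- onion: bystander: red onion, 55 mm across, 65 tall; origin at the centre of its underside
- bowl_white: bystander: small white bowl, 115 mm across, 51 tall; origin at the centre of its underside
- honey: bystander: honey jar with a red lid, 57 mm across, 85 tall; origin at the centre of its underside
- tin: bystander: flat fish tin, 86 mm across, 40 tall; origin at the centre of its underside

How it is judged (in metres and radians):
At the end, for the whole second after the job is handed in: One slip is fully down in the gap (within 3 mm), upright and square within 0.1 rad, within 14 mm of its middle, gripped by end stop and plate (over 3 N in all); the other two stand in the stand, within 5 mm of its floor, upright within 0.3 rad; all at rest (((x of slip_thin in the frame of gap between 0.003 and 0.014 m and y of slip_thin in the frame of gap between -0.014 and 0.014 m and z of slip_thin in the frame of gap below 0.003 m and angle between slip_thin's own z axis and vertical below 0.1 rad and angle between the x axis of slip_thin and the x axis of guide, either way round below 0.1 rad and contact force between slip_thin and guide above 3 N and x of slip_medium in the frame of stand between -0.014 and 0.014 m and y of slip_medium in the frame of stand between -0.1 and 0.1 m and z of each of slip_medium, slip_thick in the frame of stand below 0.013 m and angle between each of slip_medium, slip_thick's own z axis and vertical below 0.3 rad and x of slip_thick in the frame of stand between -0.014 and 0.014 m and y of slip_thick in the frame of stand between -0.1 and 0.1 m) or (x of slip_medium in the frame of gap between 0.003 and 0.014 m and y of slip_medium in the frame of gap between -0.014 and 0.014 m and z of slip_medium in the frame of gap below 0.003 m and angle between slip_medium's own z axis and vertical below 0.1 rad and angle between the x axis of slip_medium and the x axis of guide, either way round below 0.1 rad and contact force between slip_medium and guide above 3 N and x of slip_thin in the frame of stand between -0.014 and 0.014 m and y of slip_thin in the frame of stand between -0.1 and 0.1 m and z of each of slip_thin, slip_thick in the frame of stand below 0.013 m and angle between each of slip_thin, slip_thick's own z axis and vertical below 0.3 rad and x of slip_thick in the frame of stand between -0.014 and 0.014 m and y of slip_thick in the frame of stand between -0.1 and 0.1 m) or (x of slip_thick in the frame of gap between 0.003 and 0.014 m and y of slip_thick in the frame of gap between -0.014 and 0.014 m and z of slip_thick in the frame of gap below 0.003 m and angle between slip_thick's own z axis and vertical below 0.1 rad and angle between the x axis of slip_thick and the x axis of guide, either way round below 0.1 rad and contact force between slip_thick and guide above 3 N and x of slip_thin in the frame of stand between -0.014 and 0.014 m and y of slip_thin in the frame of stand between -0.1 and 0.1 m and z of each of slip_thin, slip_medium in the frame of stand below 0.013 m and angle between each of slip_thin, slip_medium's own z axis and vertical below 0.3 rad and x of slip_medium in the frame of stand between -0.014 and 0.014 m and y of slip_medium in the frame of stand between -0.1 and 0.1 m)) and linear speed of each of slip_thin, slip_medium, slip_thick below 0.01 m/s); the robot touches nothing.
It fails at once if end stop and plate together are pressed with more than 40 N (a slip is forced) (contact force between guide and anything else above 40 N).
It fails at once if a bystander is moved more than 30 mm (distance of any of shaker, onion, bowl_white, honey, tin from where it was at the start of the episode above 0.03 m).
It also fails if it takes over 72 s, if anything falls off the work surface, if the arm or the gripper's body presses on something with over 40 N, if the wrist force passes 120 N, or if a joint passes its speed limit or range.

## Robot

A 6-joint arm with a two-finger parallel gripper is mounted at the origin on a cart in front of the work surface, level with it; the furniture and walls round the work are solid. World frame = base frame: x ahead of the robot, y to its left, z up, the work surface at z = 0. Lengths are in mm, angles in degrees, forces in N, time in s.
With the tool pointing down it reaches from about 300 to 850 mm from the base axis. Payload 4.2 kg.
Tool frame: the origin (TCP) lies at the very end of the fingers, on their centre line; the grasp point (between the pads) lies 19 mm behind it (env.grasp_offset is the distance from the TCP to the grasp point, in mm); z points along the fingers, y is the line along which they close (so a half turn about z gives the same grasp; the last joint's range is limited). The gripper opens to 91 mm and grips with 3 to 60 N. Pads are 32 mm wide; open, the fingers measure 118 mm over their backs; the gripper's body (76 mm by 178 mm) begins 60 mm behind the grasp point.
Start: joints at [-74.427, 18.312, 89.639, -0, 72.044, -1.146], TCP at [165.417, -550.709, 213.976] pointing down, gripper open.
Joint ranges: [-177.97, 177.97], [-48.28, 115.42], [12.27, 149.76], [-77.06, 257.06], [2.81, 150.46], [-146.56, 146.56]. Speed limits (degrees/s): [147.25, 147.25, 180, 180, 180, 180].

## Interface

Orientations are given as [roll, pitch, yaw] about the fixed x, y, z axes, in that order (R = Rz(yaw) Ry(pitch) Rx(roll)).
In Python, from workcell import env gives the robot as it stands. The module is installed in compiled form; this text tells all that it offers.
- The arm moves only by the tool send_rows, never from a script. Its argument "motion" is a list of rows, each an object of numbers: "tx", "ty", "tz": the shift along the tool's x, y, z in units of 500 mm (1.0 is 500 mm); "rx", "ry", "rz": the turn, a rotation vector about the tool's x, y, z in units of 30 degrees (1.0 is 30 degrees); "gripper": the closure, from -1 (fully open) to 1 (shut). In form: [{"tx": .., "ty": .., "tz": .., "rx": .., "ry": .., "rz": .., "gripper": ..}, ...]. A call has 1 to 12 rows; each row shifts and turns the commanded pose from where the row before left it, along the tool's axes as they then stand; what a row does not reach is not made up. A row lasts 1/8 s, in which the tool goes at most 62.5 mm and 10.7 degrees, less where a joint would pass 70% of its speed; a pose out of reach is approached as far as the arm can. A call with a number of a shift or a turn outside -1 to 1 is refused whole. A call with a gripper value outside its range is refused whole. The fingers move at their own pace and stop on an object; "grip_force" is the grip in N (left out, the last holds). Time passes only in rows, so rows that do not move let the fingers close. It gives the time, the measured TCP pose, the force, the opening and the grip force at its end, in the units of the state.
- env.state(): the state, without advancing time (a new reading comes with each control period).
- env.grab_frame(name): name is "scene" or "side" or "wrist"; returns a dict with "frame" (480x640x3 uint8, red, green, blue), "vertical_fov" (degrees; the focal length in pixels is half the picture's height over the tangent of half this angle, whatever the lens; pixels are square), "cx", "cy" (the principal point, pixels), "rvec" (rotation vector, rad) and "tvec" (3), from world to camera coordinates, as OpenCV has them; the wrist camera has in their place "T_tool_cam" (4x4, takes a point from camera to tool coordinates, whose origin is the TCP and whose axes are the flange's). Camera axes: x right, y down, z forward; pixel columns grow to the right and rows downward; lengths in mm; the calibration is good to about 2 mm. The wrist camera is an equidistant fisheye: a pixel r from the principal point sees the ray r / f radians off the axis. A picture is of the moment at which its call begins: read the wrist's pose just before it. There is no depth.
- env.job_done(): hands the job in; it is judged then, once.
The state is a dict: "time_s": time; "qpos": joint angles; "qvel": joint speeds; "effort": joint torques, N m; "ee_pos": TCP position; "ee_rot": TCP orientation; "force": force on the tool from outside, world axes, zero at the start; "torque": the same for the moment, N m; "gripper_width": finger opening in mm; "gripper_force": force on a finger pad.
Only numpy, scipy, OpenCV 4.12 (cv2) and the standard library are available. Lean on these libraries where they do the work, as an engineer would, in place of code of your own. Each camera call takes 0.05 s, during which the arm holds its last target. There are 200 camera calls.

## Working session

There is one attempt and no reset: what is moved stays moved. The work goes in short steps, Python scripts to look and compute and a tool call to move; the robot and the scene stay as the last step left them, time stands still between calls to the robot, and variables do not carry over. Pictures are saved under pics/ and viewed, at most 10 in all, crops included, and the job is handed in when it is done.

Besides the shell and the picture viewer there is one more tool, called after ">>>" as name(argument=value, ...), one argument or row to a line, values as JSON. send_rows: Moves the arm, as the interface text tells. Shifts and turns lie within -1 to 1; 1 stands for 500 mm of shift or 30 degrees of turn. Its arguments: {"type":"object","properties":{"motion":{"type":"array"},"grip_force":{"type":"number"}},"required":["motion"]}

```bash
mkdir -p pics; cat > h.py <<'E'
import numpy as np, cv2
from workcell import env
from scipy.spatial.transform import Rotation as Ro
def grab(n,fn=None):
    s=env.state(); d=env.grab_frame(n)
    if fn: cv2.imwrite('pics/'+fn,d['frame'][:,:,::-1])
    return s,d
def ray(s,d,u,v):
    f=240/np.tan(np.radians(d['vertical_fov'])/2); x=np.array([u-d['cx'],v-d['cy']],float)
    if 'rvec' in d:
        R=cv2.Rodrigues(np.array(d['rvec'],float))[0]; t=np.array(d['tvec'],float).ravel()
        return -R.T@t, R.T@np.array([x[0]/f,x[1]/f,1])
    r=np.linalg.norm(x); th=r/f
    c=np.array([*(x/max(r,1e-9)*np.sin(th)),np.cos(th)]); T=np.array(d['T_tool_cam'])
    R=Ro.from_euler('xyz',s['ee_rot'],degrees=True).as_matrix()
    return R@T[:3,3]+np.array(s['ee_pos']), R@T[:3,:3]@c
def atz(s,d,u,v,z):
    o,r=ray(s,d,u,v); return (o+r*(z-o[2])/r[2]).round(1)
def proj(s,d,p):
    f=240/np.tan(np.radians(d['vertical_fov'])/2)
    if 'rvec' in d:
        q=cv2.Rodrigues(np.array(d['rvec'],float))[0]@np.array(p,float)+np.array(d['tvec'],float).ravel(); return np.array([d['cx'],d['cy']])+f*q[:2]/q[2]
    R=Ro.from_euler('xyz',s['ee_rot'],degrees=True).as_matrix();T=np.array(d['T_tool_cam'])
    q=T[:3,:3].T@(R.T@(np.array(p,float)-s['ee_pos'])-T[:3,3]);th=np.arctan2(np.linalg.norm(q[:2]),q[2])
    return np.array([d['cx'],d['cy']])+f*th*q[:2]/np.linalg.norm(q[:2])
E
python3 -c "
from h import *
for n in ['scene','side','wrist']:
    s,d=grab(n,n+'0.png'); print(n,d['vertical_fov'],d['cx'],d['cy'],d.get('rvec'),d.get('tvec'),d.get('T_tool_cam'))
print(s)"
```

```text
scene 52.06040691569632 323.7988959646333 238.40118377578278 [ 1.86050416 -0.90466571  0.54914958] [-335.34085743  249.89143991  932.9686911 ] None
side 56.502132817090555 314.8982400421731 239.08379817314952 [ 0.59424076 -2.82156248  0.86332967] [ 524.96533075  176.79101543 1165.23696564] None
wrist 65.70646984690485 319.1807751293918 244.60585037841147 None None [[-2.39276355e-04 -9.65367323e-01 -2.60894376e-01  7.31435327e+01]
 [ 9.99999759e-01 -4.00956122e-04  5.66488410e-04  2.87016461e-01]
 [-6.51476596e-04 -2.60894177e-01  9.65367186e-01 -1.70550902e+02]
 [ 0.00000000e+00  0.00000000e+00  0.00000000e+00  1.00000000e+00]]
{'time_s': 0.1, 'qpos': array([-7.44282336e+01,  1.83473749e+01,  8.96975283e+01, -7.98182374e-04,
        7.20440095e+01, -1.14561592e+00]), 'qvel': array([-0.04020478, -0.07890961, -0.12896819, -0.04014733,  0.03247573,
        0.05284895]), 'effort': array([-1.70027929e-04, -4.13332200e+01, -2.32509667e+01,  7.28845038e-02,
        4.21768532e-02, -4.47350931e-05]), 'ee_pos': array([ 165.28134872, -550.27676241,  213.22319263]), 'ee_rot': array([-1.79911090e+02, -1.01889698e-03,  1.67176282e+01]), 'force': array([-0.74020809, -0.46122131,  0.1468014 ]), 'torque': array([ 0.05525513, -0.00212942,  0.00575718]), 'gripper_force': 0.0, 'gripper_width': 91.60908263720829}
```

View pics/scene0.png

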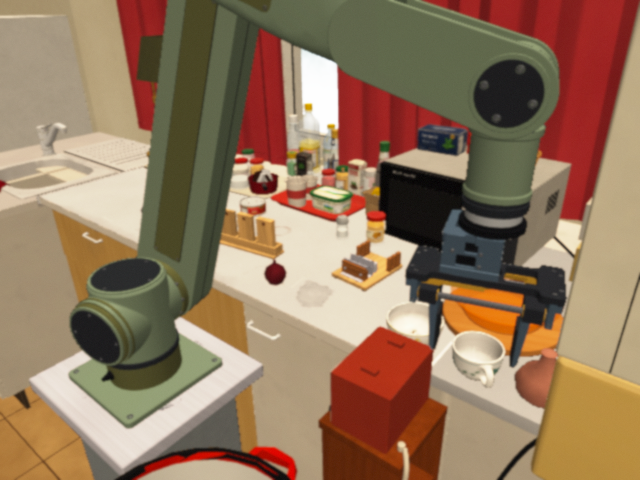

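View pics/side0.png

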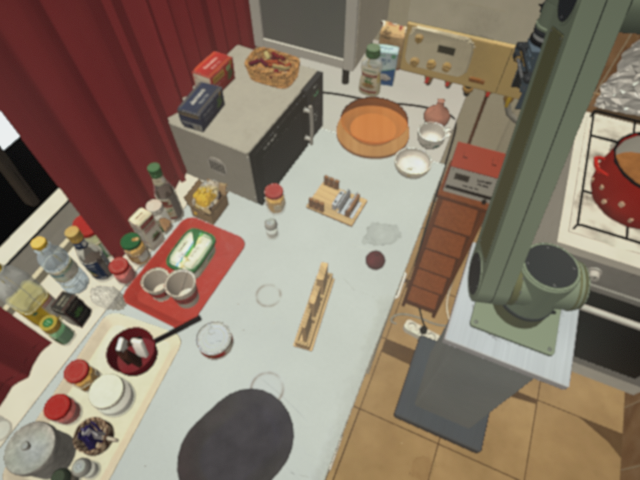

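The scene view shows the stand with slips near (250,235) and the guide near (367,265). In the side view the stand runs from about (325,270) to (305,345), and the guide is at (338,202), with the end stop at the left or the right.

```bash
python3 -c "
from h import *
s,d=grab('side')
for u,v in [(333,265),(320,262),(295,345),(309,349),(308,203),(349,224),(367,203),(327,180)]: print((u,v),atz(s,d,u,v,0))
f=d['frame'][165:365,265:400,::-1]
a=cv2.resize(f[0:65],None,fx=6,fy=6,interpolation=2)[:, :800]
b=cv2.resize(f[90:190,20:90],None,fx=4,fy=4,interpolation=2)
cv2.imwrite('pics/g.png',a[:,:800]);cv2.imwrite('pics/st.png',b)
c=np.zeros((600,800,3),np.uint8);a=cv2.resize(f[0:70],None,fx=3.8,fy=3.8,interpolation=2);b=cv2.resize(f[90:190,20:90],None,fx=4,fy=4,interpolation=2)
c[:a.shape[0],:a.shape[1]]=a;c[:b.shape[0],515:515+b.shape[1]]=b
cv2.imwrite('pics/side1.png',c)
"
```

```text
(333, 265) [486.5  74.2   0. ]
(320, 262) [523.5  79.7   0. ]
(295, 345) [483.9 326.    0. ]
(309, 349) [447.7 321.4   0. ]
(308, 203) [641.6 -98.8   0. ]
(349, 224) [497.5 -74.9   0. ]
(367, 203) [ 476.2 -170.7    0. ]
(327, 180) [ 624.9 -207.9    0. ]
```

View pics/side1.png

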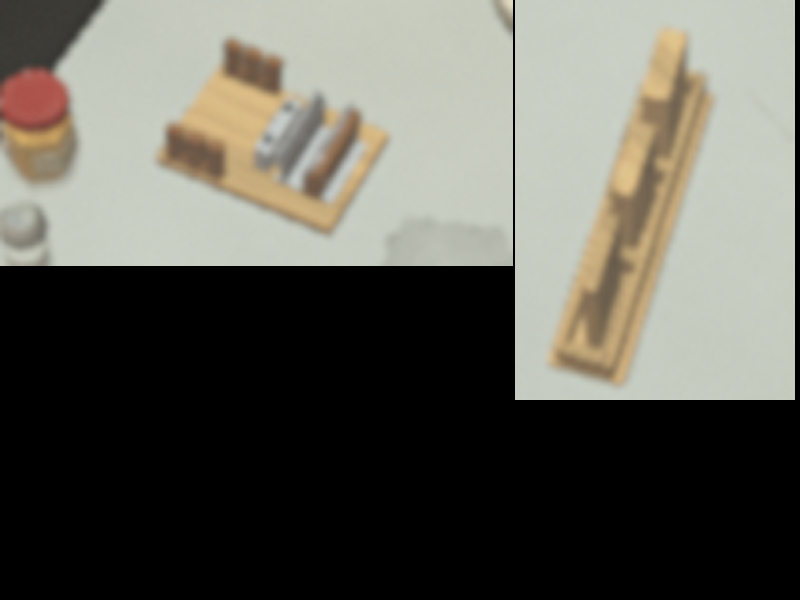

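The side crop shows brown end stop at the robot's side of the guide, then the gap, then the steel plate further away. The stand holds three slips in a row.

```bash
cat >> h.py <<'E'
def go(p,yaw):
    s=env.state();R=Ro.from_euler('xyz',s['ee_rot'],degrees=True); R2=Ro.from_euler('xyz',[180,0,yaw],degrees=True)
    d=R.inv().apply(np.array(p,float)-s['ee_pos'])
    r=np.degrees((R.inv()*R2).as_rotvec()); print('t',s['time_s'],'pos',np.round(s['ee_pos'],1),'rot',np.round(s['ee_rot'],2),'units shift',(d/500).round(4),'turn',(r/30).round(4),'F',np.round(s['force'],1),'w',round(s['gripper_width'],1))
E
python3 -c "
from h import *
s,d=grab('side')
for u,v,z in [(252,207,0),(325,135,0),(345,205,53),(354,200,53),(337,190,53),(412,162,40),(372,125,20),(432,134,30),(437,112,30),(275,190,85)]: print((u,v),atz(s,d,u,v,z))
"
```

```text
(252, 207) [791.6 -16.6   0. ]
(325, 135) [ 711.6 -393.8    0. ]
(345, 205) [521.4 -96.5  53. ]
(354, 200) [ 504.3 -124.3   53. ]
(337, 190) [ 564.3 -139.8   53. ]
(412, 162) [ 395.7 -350.3   40. ]
(372, 125) [ 574.8 -482.8   20. ]
(432, 134) [ 373.7 -509.4   30. ]
(437, 112) [ 387.6 -622.9   30. ]
(275, 190) [718.5 -43.1  85. ]
```

>>> send_rows(
  motion=[
    {"tx": 0.12, "rz": -0.2, "gripper": -0.2},
    {"tx": 0.12, "rz": -0.2, "gripper": -0.2},
    {"tx": 0.12, "rz": -0.2, "gripper": -0.2},
    {"tx": 0.12, "rz": -0.2, "gripper": -0.2},
    {"tx": 0.12, "rz": -0.2, "gripper": -0.2},
    {"tx": 0.12, "rz": -0.2, "gripper": -0.2},
    {"tx": 0.12, "rz": -0.2, "gripper": -0.2},
    {"tx": 0.12, "rz": -0.2, "gripper": -0.2},
    {"tx": 0.12, "rz": -0.25, "gripper": -0.2},
    {"tx": 0, "gripper": -0.2},
    {"tx": 0, "gripper": -0.2},
  ],
)

```text
invalid input at $.motion[0]: expected keys tx, ty, tz, rx, ry, rz, gripper
```

```bash
python3 -c "
from h import *
s,d=grab('wrist','w1.png'); go([520,-200,230],80)"
```

```text
t 0.3 pos [ 165.4 -550.5  213.7] rot [-179.97   -0.     16.72] units shift [ 0.881  -0.4674 -0.0324] turn [-9.0000e-04 -6.0000e-04 -2.1094e+00] F [-0.3 -0.2 -0.7] w 91.3
```

View pics/w1.png

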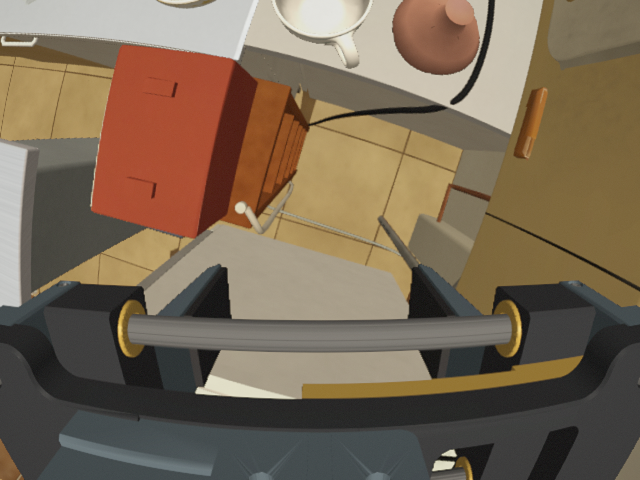

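The wrist view shows the red toaster left of centre, with top corners at (120,45), (257,60), (195,237) and (92,208). The gripper fills the lower half of the picture. I'll check the toaster's height before sweeping past it.

```bash
python3 -c "
from h import *
s,d=grab('wrist'); s2,d2=grab('scene')
W=[(120,45),(257,60),(195,237),(92,208)];S=[(385,330),(432,348),(393,400),(333,372)]
for k in range(4):
  for i in range(4):
    o,r=ray(s,d,*W[i]);p,q=ray(s2,d2,*S[(i+k)%4])
    A=np.c_[r,-q];x=np.linalg.lstsq(A,p-o,rcond=None)[0]
    print(k,i,((o+r*x[0]+p+q*x[1])/2).round(),np.linalg.norm(A@x-p+o).round())
"
```

```text
0 0 [ 281. -343.   89.] 13.0
0 1 [ 288. -451.   86.] 21.0
0 2 [ 136. -452.   91.] 3.0
0 3 [ 132. -343.   88.] 1.0
1 0 [ 266. -415.  132.] 88.0
1 1 [ 314. -390.  -97.] 61.0
1 2 [ 120. -407.  102.] 94.0
1 3 [ 167. -411.  186.] 11.0
2 0 [ 284. -330.  -26.] 120.0
2 1 [ 258. -362.   -4.] 185.0
2 2 [ 159. -449.  187.] 54.0
2 3 [ 176. -458.  201.] 75.0
3 0 [ 313. -203. -112.] 1.0
3 1 [ 265. -419.  112.] 105.0
3 2 [ 170. -484.  186.] 15.0
3 3 [ 144. -412.  111.] 94.0
```

>>> send_rows(
  motion=[
    {"tx": 0.12, "ty": 0, "tz": 0, "rx": 0, "ry": 0, "rz": -0.2, "gripper": -0.2},
    {"tx": 0.12, "ty": 0, "tz": 0, "rx": 0, "ry": 0, "rz": -0.2, "gripper": -0.2},
    {"tx": 0.12, "ty": 0, "tz": 0, "rx": 0, "ry": 0, "rz": -0.2, "gripper": -0.2},
    {"tx": 0.12, "ty": 0, "tz": 0, "rx": 0, "ry": 0, "rz": -0.2, "gripper": -0.2},
    {"tx": 0.12, "ty": 0, "tz": 0, "rx": 0, "ry": 0, "rz": -0.2, "gripper": -0.2},
    {"tx": 0.12, "ty": 0, "tz": 0, "rx": 0, "ry": 0, "rz": -0.2, "gripper": -0.2},
    {"tx": 0.12, "ty": 0, "tz": 0, "rx": 0, "ry": 0, "rz": -0.2, "gripper": -0.2},
    {"tx": 0.12, "ty": 0, "tz": 0, "rx": 0, "ry": 0, "rz": -0.2, "gripper": -0.2},
    {"tx": 0.1, "ty": 0, "tz": 0, "rx": 0, "ry": 0, "rz": -0.3, "gripper": -0.2},
    {"tx": 0, "ty": 0, "tz": 0, "rx": 0, "ry": 0, "rz": -0.2, "gripper": -0.2},
    {"tx": 0, "ty": 0, "tz": 0, "rx": 0, "ry": 0, "rz": 0, "gripper": -0.2},
  ],
)

```text
time_s: 1.78
ee_pos: [555.9, -219.6, 213.9]
ee_rot: [-180.0, 0.0, 79.7]
force: [0.1, -0.3, -0.4]
gripper_width: 54.9
gripper_force: 0.0
```

```bash
python3 -c "
from h import *
s,d=grab('wrist','w2.png'); go([520,-200,230],80)"
```

```text
t 1.825 pos [ 555.6 -220.2  213.9] rot [1.800e+02 1.000e-02 7.963e+01] units shift [ 0.0269 -0.0774 -0.0321] turn [ 0.      0.0004 -0.0123] F [-0.5 -0.9  0.3] w 54.4
```

View pics/w2.png

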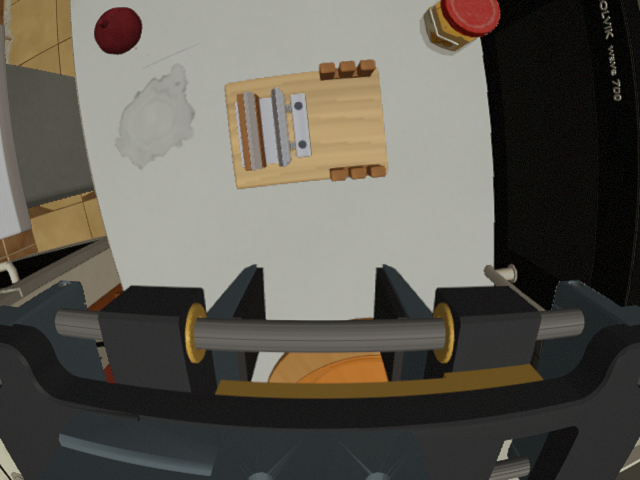

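The guide base corners are at (226,83), (380,68), (387,177) and (238,188). The end stop runs from (243,93) to (255,168), and the steel plate from (278,90) to (287,163).

```bash
python3 -c "
from h import *
s,d=grab('wrist')
P=[atz(s,d,u,v,15) for u,v in [(226,83),(380,68),(387,177),(238,188)]];print(P)
P=np.array(P);print(P.mean(0),np.linalg.norm(np.diff(P[[0,1,2,3,0]],axis=0),axis=1))
e=[P[1]-P[0],P[2]-P[3]];print([np.degrees(np.arctan2(v[1],v[0])) for v in e])
for u,v in [(240,93),(257,92),(262,168),(246,169),(274,90),(285,164)]: print((u,v),atz(s,d,u,v,53))
c=d['frame'][70:200,215:315,::-1];cv2.imwrite('pics/w2c.png',cv2.resize(c,None,fx=4.5,fy=4.5,interpolation=2))
"
```

```text
[array([489.3, -65.7,  15. ]), array([642.3, -79.8,  15. ]), array([ 630.2, -189.9,   15. ]), array([ 480.5, -173.5,   15. ])]
[ 560.575 -127.225   15.   ] [153.64833224 110.76289993 150.59565067 108.15858727]
[np.float64(-5.265326954736621), np.float64(-6.251960432667543)]
(240, 93) [508.4 -86.5  53. ]
(257, 92) [523.6 -89.2  53. ]
(262, 168) [ 515.  -157.6   53. ]
(246, 169) [ 500.5 -155.5   53. ]
(274, 90) [538.8 -90.7  53. ]
(285, 164) [ 536.  -158.2   53. ]
```

View pics/w2c.png

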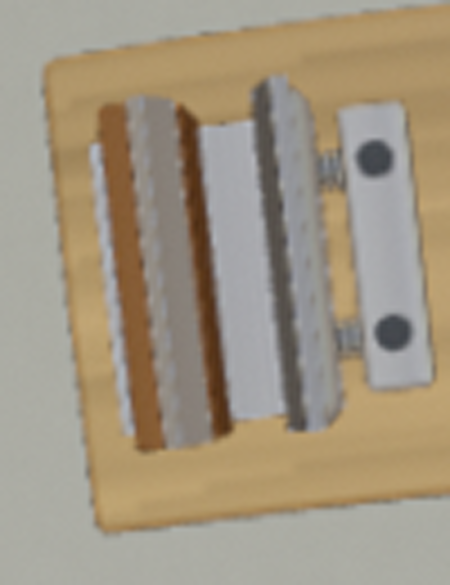

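```bash
python3 -c "
from h import *
s,d=grab('wrist')
for z,q in [(17,216),(40,274)]: print(atz(s,d,215+q/4.5,70+280/4.5,z))
go([517,-198,140],84.2)"
```

```text
[ 517.  -124.2   17. ]
[ 531.9 -128.2   40. ]
t 1.925 pos [ 555.4 -220.8  214. ] rot [1.800e+02 1.000e-02 7.959e+01] units shift [ 0.0309 -0.0838  0.1479] turn [ 1.000e-04  3.000e-04 -1.536e-01] F [0.4 0.  1.2] w 55.0
```

>>> send_rows(
  motion=[
    {"tx": 0.015, "ty": -0.042, "tz": 0.074, "rx": 0, "ry": 0, "rz": -0.154, "gripper": -0.2},
    {"tx": 0.016, "ty": -0.042, "tz": 0.074, "rx": 0, "ry": 0, "rz": 0, "gripper": -0.2},
    {"tx": 0, "ty": 0, "tz": 0, "rx": 0, "ry": 0, "rz": 0, "gripper": -0.2},
    {"tx": 0, "ty": 0, "tz": 0, "rx": 0, "ry": 0, "rz": 0, "gripper": -0.2},
  ],
)

```text
time_s: 2.42
ee_pos: [518.1, -200.4, 141.7]
ee_rot: [179.8, 0.1, 84.3]
force: [-0.1, 0.6, 0.4]
gripper_width: 54.7
gripper_force: 0.0
```

```bash
python3 -c "
from h import *
s,d=grab('wrist'); go([517,-198,140],84.2)
np.save('gs.npy',d['frame'])
p=proj(s,d,[523,-126,30]); print(p)
u,v=[int(x) for x in p]; print(u-65,v-65)
c=d['frame'][max(0,v-65):v+65,u-65:u+65,::-1];cv2.imwrite('pics/w3c.png',cv2.resize(c,None,fx=4.5,fy=4.5,interpolation=2))
"
```

```text
t 2.475 pos [ 518.5 -200.5  142. ] rot [1.7972e+02 9.0000e-02 8.4280e+01] units shift [ 0.0046 -0.0035  0.004 ] turn [0.0094 0.003  0.0027] F [0.4 0.1 0.7] w 55.0
[315.33839048 144.2452845 ]
250 79
```

View pics/w3c.png

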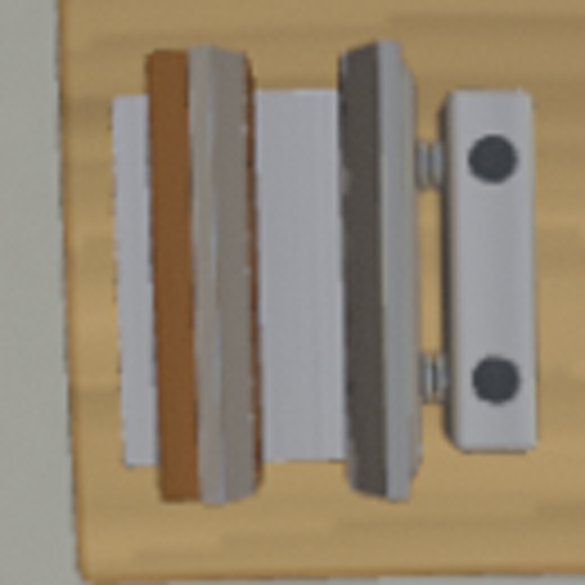

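The gap's end-stop edge is at crop x≈252–258 and the plate edge at crop x≈345.

```bash
python3 -c "
from h import *
s,d=grab('wrist')
U=lambda q,r:(250+q/4.5,79+r/4.5)
for r,a,b,pl in [(130,249,255,341),(270,252,258,345),(420,258,263,347)]:
    print(atz(s,d,*U(a,r),40),atz(s,d,*U(b,r),17),atz(s,d,*U(pl,r),40),atz(s,d,*U(pl,r),17))
print('sole y', atz(s,d,*U(300,90),17),atz(s,d,*U(305,460),17))
P=[atz(s,d,*U(q,r),15) for q,r in [(80,578)]];print(P)
print('known stop top/outer',atz(s,d,*U(150,270),53),atz(s,d,*U(190,270),53),atz(s,d,*U(382,270),53))
"
```

```text
[519.  -98.8  40. ] [519.6 -96.5  17. ] [ 533.7 -100.3   40. ] [534.4 -98.   17. ]
[ 517.2 -121.6   40. ] [ 517.6 -121.2   17. ] [ 532.1 -123.1   40. ] [ 532.7 -122.8   17. ]
[ 515.6 -146.1   40. ] [ 515.7 -147.7   17. ] [ 530.  -147.5   40. ] [ 530.4 -149.2   17. ]
sole y [528.  -90.2  17. ] [ 522.3 -155.6   17. ]
[array([ 479.7, -172.7,   15. ])]
known stop top/outer [ 502.  -120.2   53. ] [ 508.1 -120.9   53. ] [ 537.4 -123.9   53. ]
```

Gap is about 15 mm wide, so the 18 mm slip should be the snug one. Next I look at the stand.

```bash
python3 -c "
from h import *
go([490,118,230],99)"
```

```text
t 2.525 pos [ 518.4 -200.3  142. ] rot [1.7973e+02 9.0000e-02 8.4290e+01] units shift [ 0.6276 -0.1191 -0.1775] turn [ 0.0087  0.004  -0.4902] F [-0.5 -0.1  0.6] w 54.7
```

>>> send_rows(
  motion=[
    {"tx": 0.05, "ty": 0, "tz": -0.089, "rx": 0.009, "ry": 0.004, "rz": 0, "gripper": -0.2},
    {"tx": 0.06, "ty": 0, "tz": -0.089, "rx": 0, "ry": 0, "rz": 0, "gripper": -0.2},
    {"tx": 0.104, "ty": -0.024, "tz": 0, "rx": 0, "ry": 0, "rz": 0, "gripper": -0.2},
    {"tx": 0.104, "ty": -0.024, "tz": 0, "rx": 0, "ry": 0, "rz": 0, "gripper": -0.2},
    {"tx": 0.104, "ty": -0.024, "tz": 0, "rx": 0, "ry": 0, "rz": 0, "gripper": -0.2},
    {"tx": 0.104, "ty": -0.024, "tz": 0, "rx": 0, "ry": 0, "rz": 0, "gripper": -0.2},
    {"tx": 0.102, "ty": -0.023, "tz": 0, "rx": 0, "ry": 0, "rz": -0.24, "gripper": -0.2},
    {"tx": 0, "ty": 0, "tz": 0, "rx": 0, "ry": 0, "rz": -0.25, "gripper": -0.2},
    {"tx": 0, "ty": 0, "tz": 0, "rx": 0, "ry": 0, "rz": 0, "gripper": -0.2},
    {"tx": 0, "ty": 0, "tz": 0, "rx": 0, "ry": 0, "rz": 0, "gripper": -0.2},
  ],
)

```text
time_s: 3.78
ee_pos: [488.9, 118.8, 230.5]
ee_rot: [-179.9, -0.2, 98.9]
force: [-0.5, -0.7, 0.6]
gripper_width: 54.9
gripper_force: 0.0
```

```bash
python3 -c "
from h import *
s,d=grab('wrist','w4.png'); go([490,118,230],99)
c=d['frame'][:300,200:460,::-1];cv2.imwrite('pics/w4c.png',cv2.resize(c,None,fx=2,fy=2,interpolation=2))"
```

```text
t 3.825 pos [488.7 118.7 230.4] rot [-179.84   -0.18   98.89] units shift [-0.0017  0.0023  0.0007] turn [-0.0055 -0.006  -0.0037] F [ 0.1 -0.   0.5] w 54.9
```

View pics/w4c.png

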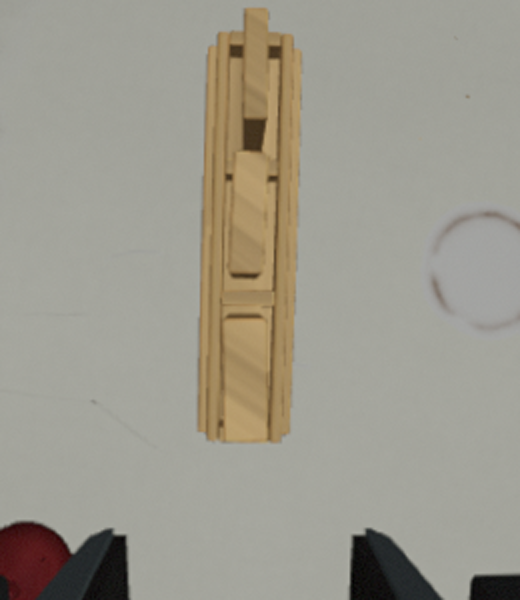

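The three slip tops run away from the arm. The nearest spans crop x 223–268, y 316–440, and is the thick one. The medium is at (249,213), and the thin at the far end at (257,63).

```bash
python3 -c "
from h import *
s,d=grab('wrist')
U=lambda q,r:(200+q/2,r/2)
for n,L in dict(thick=[(225,318),(265,318),(268,440),(222,438)],med=[(238,152),(268,152),(265,274),(231,272)],thin=[(244,9),(269,9),(266,119),(243,117)]).items():
    P=np.array([atz(s,d,*U(*p),103) for p in L]);E=np.linalg.norm(np.diff(P[[0,1,2,3,0]],axis=0),axis=1)
    a=(P[0]+P[1]-P[2]-P[3]);print(n,P.mean(0).round(1),E.round(1),np.degrees(np.arctan2(a[1],a[0])).round(1))
P=np.array([atz(s,d,*U(*p),32) for p in [(219,33),(292,36),(281,441),(208,440)]]);a=(P[0]+P[1]-P[2]-P[3]);print(P.mean(0),P,np.degrees(np.arctan2(a[1],a[0])))
"
```

```text
thick [484.7 157.2 103. ] [16.  49.6 18.8 48.8] 98.9
med [476.5 224.  103. ] [11.9 49.7 13.5 48.9] 96.6
thin [468.8 286.8 103. ] [10.  48.9  9.1 47.9] 97.8
[477.6 221.8  32. ] [[446.2 323.   32. ]
 [482.2 327.3  32. ]
 [509.3 121.1  32. ]
 [472.7 115.8  32. ]] 97.38755765721913
```

>>> send_rows(
  motion=[
    {"tx": 0.077, "ty": 0.004, "tz": 0, "rx": -0.0055, "ry": -0.006, "rz": 0.03, "gripper": -0.2},
    {"tx": 0, "ty": 0, "tz": 0.08, "rx": 0, "ry": 0, "rz": 0, "gripper": -0.2},
    {"tx": 0, "ty": 0, "tz": 0.1, "rx": 0, "ry": 0, "rz": 0, "gripper": -0.2},
    {"tx": 0, "ty": 0, "tz": 0.1, "rx": 0, "ry": 0, "rz": 0, "gripper": -0.2},
    {"tx": 0, "ty": 0, "tz": 0.05, "rx": 0, "ry": 0, "rz": 0, "gripper": -0.2},
    {"tx": 0, "ty": 0, "tz": 0, "rx": 0, "ry": 0, "rz": 0, "gripper": 1},
    {"tx": 0, "ty": 0, "tz": 0, "rx": 0, "ry": 0, "rz": 0, "gripper": 1},
    {"tx": 0, "ty": 0, "tz": 0, "rx": 0, "ry": 0, "rz": 0, "gripper": 1},
    {"tx": 0, "ty": 0, "tz": 0, "rx": 0, "ry": 0, "rz": 0, "gripper": 1},
    {"tx": 0, "ty": 0, "tz": 0, "rx": 0, "ry": 0, "rz": 0, "gripper": 1},
  ],
  grip_force=30,
)

```text
time_s: 5.12
ee_pos: [484.6, 157.7, 66.0]
ee_rot: [179.9, -0.0, 98.1]
force: [-0.3, -0.1, 5.4]
gripper_width: 18.0
gripper_force: 30.0
```

```bash
python3 -c "
from h import *
go([484.7,157.2,230],98)"
```

```text
t 5.125 pos [484.6 157.7  66. ] rot [ 1.7994e+02 -1.0000e-02  9.8140e+01] units shift [-0.0009  0.0004 -0.328 ] turn [ 0.0019 -0.0003  0.0047] F [-0.3 -0.1  5.4] w 18.0
```

>>> send_rows(
  motion=[
    {"tx": 0, "ty": 0, "tz": -0.05, "rx": 0, "ry": 0, "rz": 0, "gripper": 1},
    {"tx": 0, "ty": 0, "tz": -0.08, "rx": 0, "ry": 0, "rz": 0, "gripper": 1},
    {"tx": 0, "ty": 0, "tz": -0.06, "rx": 0, "ry": 0, "rz": 0, "gripper": 1},
    {"tx": -0.07, "ty": 0, "tz": 0, "rx": 0, "ry": 0, "rz": 0, "gripper": 1},
    {"tx": -0.09, "ty": 0.001, "tz": 0, "rx": 0, "ry": 0, "rz": 0, "gripper": 1},
    {"tx": -0.09, "ty": 0.001, "tz": 0, "rx": 0, "ry": 0, "rz": 0, "gripper": 1},
    {"tx": -0.09, "ty": 0.001, "tz": 0, "rx": 0, "ry": 0, "rz": 0, "gripper": 1},
    {"tx": -0.09, "ty": 0.001, "tz": 0, "rx": 0, "ry": 0, "rz": 0, "gripper": 1},
    {"tx": -0.0886, "ty": 0.0005, "tz": 0, "rx": 0, "ry": 0, "rz": 0.1, "gripper": 1},
    {"tx": -0.05, "ty": 0, "tz": 0, "rx": 0, "ry": 0, "rz": 0.2, "gripper": 1},
    {"tx": 0, "ty": 0, "tz": 0, "rx": 0, "ry": 0, "rz": 0.137, "gripper": 1},
    {"tx": 0, "ty": 0, "tz": 0, "rx": 0, "ry": 0, "rz": 0, "gripper": 1},
  ],
)

```text
time_s: 6.62
ee_pos: [524.9, -124.0, 159.7]
ee_rot: [-179.9, 0.0, 85.0]
force: [-0.0, 0.3, -0.5]
gripper_width: 18.0
gripper_force: 30.0
```

```bash
python3 -c "
from h import *
go([526.9,-123.4,160],85)"
```

```text
t 6.625 pos [ 524.9 -124.   159.7] rot [-1.799e+02  1.000e-02  8.504e+01] units shift [ 0.0016  0.0039 -0.0007] turn [-0.0034  0.0002  0.0013] F [-0.   0.3 -0.5] w 18.0
```

>>> send_rows(
  motion=[
    {"tx": 0.0015, "ty": 0.004, "tz": 0.03, "rx": -0.003, "ry": 0, "rz": 0, "gripper": 1},
    {"tx": 0, "ty": 0, "tz": 0.04, "rx": 0, "ry": 0, "rz": 0, "gripper": 1},
    {"tx": 0, "ty": 0, "tz": 0.025, "rx": 0, "ry": 0, "rz": 0, "gripper": 1},
    {"tx": 0, "ty": 0, "tz": 0.008, "rx": 0, "ry": 0, "rz": 0, "gripper": 1},
    {"tx": 0, "ty": 0, "tz": 0.006, "rx": 0, "ry": 0, "rz": 0, "gripper": 1},
    {"tx": 0, "ty": 0, "tz": 0, "rx": 0, "ry": 0, "rz": 0, "gripper": 1},
  ],
)

```text
time_s: 7.38
ee_pos: [526.2, -123.0, 105.3]
ee_rot: [-179.9, 0.0, 85.0]
force: [-3.4, 0.8, -1.7]
gripper_width: 18.1
gripper_force: 30.0
```

```bash
python3 -c "
from h import *
s,d=grab('wrist','w5.png');go([526.9,-123.4,75],85)"
```

```text
t 7.425 pos [ 526.3 -123.   105.3] rot [-179.91    0.     85.04] units shift [-0.0007  0.0014  0.0606] turn [-0.0031  0.0001  0.0014] F [-3.9  0.6 -0.4] w 18.0
```

>>> send_rows(
  motion=[
    {"tx": 0, "ty": -0.002, "tz": 0, "rx": 0, "ry": 0, "rz": 0, "gripper": 1},
    {"tx": 0, "ty": 0, "tz": 0, "rx": 0, "ry": 0, "rz": 0, "gripper": 1},
  ],
)

```text
time_s: 7.68
ee_pos: [525.9, -123.0, 105.4]
ee_rot: [-180.0, 0.0, 85.0]
force: [-2.7, 1.4, -0.9]
gripper_width: 18.0
gripper_force: 30.0
```

>>> send_rows(
  motion=[
    {"tx": 0, "ty": 0, "tz": 0.004, "rx": 0, "ry": 0, "rz": 0, "gripper": 1},
    {"tx": 0, "ty": 0, "tz": 0, "rx": 0, "ry": 0, "rz": 0, "gripper": 1},
  ],
)

```text
time_s: 7.92
ee_pos: [526.4, -123.3, 103.8]
ee_rot: [179.9, 0.0, 85.0]
force: [-4.2, 1.6, 2.9]
gripper_width: 17.8
gripper_force: 30.0
```

>>> send_rows(
  motion=[
    {"tx": 0, "ty": -0.002, "tz": 0.004, "rx": 0, "ry": 0, "rz": 0, "gripper": 1},
    {"tx": 0, "ty": 0, "tz": 0, "rx": 0, "ry": 0, "rz": 0, "gripper": 1},
  ],
)

```text
time_s: 8.18
ee_pos: [525.2, -123.2, 101.5]
ee_rot: [180.0, 0.0, 85.0]
force: [-4.6, -0.8, 3.5]
gripper_width: 17.9
gripper_force: 30.0
```

>>> send_rows(
  motion=[
    {"tx": 0, "ty": 0, "tz": 0.004, "rx": 0, "ry": 0, "rz": 0, "gripper": 1},
    {"tx": 0, "ty": 0, "tz": 0, "rx": 0, "ry": 0, "rz": 0, "gripper": 1},
  ],
)

```text
time_s: 8.43
ee_pos: [525.6, -123.2, 99.4]
ee_rot: [179.9, 0.0, 85.0]
force: [-2.6, 0.1, 2.2]
gripper_width: 17.9
gripper_force: 30.0
```

>>> send_rows(
  motion=[
    {"tx": 0, "ty": 0, "tz": 0.004, "rx": 0, "ry": 0, "rz": 0, "gripper": 1},
    {"tx": 0, "ty": 0, "tz": 0.004, "rx": 0, "ry": 0, "rz": 0, "gripper": 1},
    {"tx": 0, "ty": 0, "tz": 0, "rx": 0, "ry": 0, "rz": 0, "gripper": 1},
  ],
)

```text
time_s: 8.8
ee_pos: [525.9, -123.2, 95.2]
ee_rot: [179.9, 0.0, 85.0]
force: [0.1, -0.7, -0.5]
gripper_width: 17.9
gripper_force: 30.0
```

>>> send_rows(
  motion=[
    {"tx": 0, "ty": 0, "tz": 0.004, "rx": 0, "ry": 0, "rz": 0, "gripper": 1},
    {"tx": 0, "ty": 0, "tz": 0, "rx": 0, "ry": 0, "rz": 0, "gripper": 1},
  ],
)

```text
time_s: 9.05
ee_pos: [525.9, -123.1, 93.4]
ee_rot: [179.9, 0.0, 85.0]
force: [1.6, -0.3, 1.5]
gripper_width: 17.7
gripper_force: 30.0
```

>>> send_rows(
  motion=[
    {"tx": 0, "ty": 0, "tz": 0.006, "rx": 0, "ry": 0, "rz": 0, "gripper": 1},
    {"tx": 0, "ty": 0, "tz": 0.006, "rx": 0, "ry": 0, "rz": 0, "gripper": 1},
    {"tx": 0, "ty": 0, "tz": 0.006, "rx": 0, "ry": 0, "rz": 0, "gripper": 1},
    {"tx": 0, "ty": 0, "tz": 0, "rx": 0, "ry": 0, "rz": 0, "gripper": 1},
  ],
)

```text
time_s: 9.55
ee_pos: [525.9, -123.2, 84.3]
ee_rot: [179.9, 0.0, 85.0]
force: [2.1, 0.3, 0.9]
gripper_width: 18.1
gripper_force: 30.0
```

>>> send_rows(
  motion=[
    {"tx": 0, "ty": 0, "tz": 0.006, "rx": 0, "ry": 0, "rz": 0, "gripper": 1},
    {"tx": 0, "ty": 0, "tz": 0.004, "rx": 0, "ry": 0, "rz": 0, "gripper": 1},
    {"tx": 0, "ty": 0, "tz": 0, "rx": 0, "ry": 0, "rz": 0, "gripper": 1},
  ],
)

```text
time_s: 9.93
ee_pos: [525.9, -123.2, 79.5]
ee_rot: [179.9, 0.0, 85.0]
force: [1.9, -0.6, 2.7]
gripper_width: 17.7
gripper_force: 30.0
```

>>> send_rows(
  motion=[
    {"tx": 0, "ty": 0, "tz": 0.003, "rx": 0, "ry": 0, "rz": 0, "gripper": 1},
    {"tx": 0, "ty": 0, "tz": 0.003, "rx": 0, "ry": 0, "rz": 0, "gripper": 1},
    {"tx": 0, "ty": 0, "tz": 0, "rx": 0, "ry": 0, "rz": 0, "gripper": 1},
  ],
)

```text
time_s: 10.3
ee_pos: [525.9, -123.2, 76.7]
ee_rot: [179.9, 0.0, 85.0]
force: [2.6, -0.4, 3.8]
gripper_width: 18.0
gripper_force: 30.0
```

>>> send_rows(
  motion=[
    {"tx": 0, "ty": 0, "tz": 0.002, "rx": 0, "ry": 0, "rz": 0, "gripper": 1},
    {"tx": 0, "ty": 0, "tz": 0, "rx": 0, "ry": 0, "rz": 0, "gripper": 1},
  ],
)

```text
time_s: 10.55
ee_pos: [525.9, -123.2, 75.8]
ee_rot: [179.9, 0.0, 85.0]
force: [3.2, -0.8, 4.6]
gripper_width: 17.9
gripper_force: 30.0
```

>>> send_rows(
  motion=[
    {"tx": 0, "ty": 0, "tz": 0.002, "rx": 0, "ry": 0, "rz": 0, "gripper": 1},
    {"tx": 0, "ty": 0, "tz": 0, "rx": 0, "ry": 0, "rz": 0, "gripper": 1},
  ],
)

```text
time_s: 10.8
ee_pos: [525.9, -123.2, 75.0]
ee_rot: [179.9, 0.0, 85.0]
force: [2.0, -0.3, 7.6]
gripper_width: 18.0
gripper_force: 30.0
```

>>> send_rows(
  motion=[
    {"tx": 0, "ty": 0, "tz": 0.002, "rx": 0, "ry": 0, "rz": 0, "gripper": 1},
    {"tx": 0, "ty": 0, "tz": 0, "rx": 0, "ry": 0, "rz": 0, "gripper": 1},
  ],
)

```text
time_s: 11.05
ee_pos: [525.9, -123.2, 75.0]
ee_rot: [179.9, 0.0, 85.0]
force: [0.7, -0.1, 12.9]
gripper_width: 18.1
gripper_force: 30.0
```

It bottomed at TCP z = 75.0, exactly the sole height. I'll relieve the push and release.

>>> send_rows(
  motion=[
    {"tx": 0, "ty": 0, "tz": -0.003, "rx": 0, "ry": 0, "rz": 0, "gripper": 1},
    {"tx": 0, "ty": 0, "tz": 0, "rx": 0, "ry": 0, "rz": 0, "gripper": 0},
    {"tx": 0, "ty": 0, "tz": 0, "rx": 0, "ry": 0, "rz": 0, "gripper": 0},
    {"tx": 0, "ty": 0, "tz": 0, "rx": 0, "ry": 0, "rz": 0, "gripper": 0},
    {"tx": 0, "ty": 0, "tz": 0, "rx": 0, "ry": 0, "rz": 0, "gripper": 0},
    {"tx": 0, "ty": 0, "tz": -0.03, "rx": 0, "ry": 0, "rz": 0, "gripper": 0},
    {"tx": 0, "ty": 0, "tz": -0.06, "rx": 0, "ry": 0, "rz": 0, "gripper": 0},
    {"tx": 0, "ty": 0, "tz": -0.08, "rx": 0, "ry": 0, "rz": 0, "gripper": 0},
    {"tx": -0.08, "ty": 0, "tz": -0.08, "rx": 0, "ry": 0, "rz": 0, "gripper": 0},
    {"tx": -0.08, "ty": 0, "tz": 0, "rx": 0, "ry": 0, "rz": 0, "gripper": 0},
    {"tx": 0, "ty": 0, "tz": 0, "rx": 0, "ry": 0, "rz": 0, "gripper": 0},
    {"tx": 0, "ty": 0, "tz": 0, "rx": 0, "ry": 0, "rz": 0, "gripper": 0},
  ],
)

```text
time_s: 12.55
ee_pos: [518.0, -202.2, 200.2]
ee_rot: [180.0, -0.0, 85.0]
force: [0.1, -0.6, -0.0]
gripper_width: 45.7
gripper_force: 0.0
```

```bash
python3 -c "
from h import *
s,d=grab('wrist');go([526,-200,200],85)
u,v=[int(x) for x in proj(s,d,[526,-123,60])];v0=max(0,v-80)
c=d['frame'][v0:v0+160,u-100:u+100,::-1];print(u-100,v0);cv2.imwrite('pics/w6c.png',cv2.resize(c,None,fx=3.5,fy=3.5,interpolation=2))
"
```

```text
t 12.6 pos [ 518.1 -201.9  200. ] rot [ 1.800e+02 -2.000e-02  8.506e+01] units shift [0.0051 0.0155 0.0001] turn [ 0.     -0.0006  0.0019] F [1.4 0.1 0.9] w 45.5
220 58
```

View pics/w6c.png

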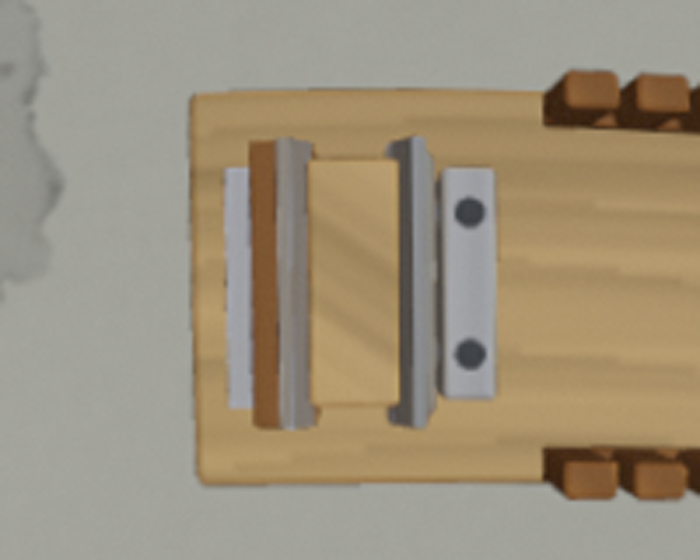

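The slip stands centred and square in the gap (crop x 308–398), upright, and the plate has moved toward the carrier. I'm handing in.

```bash
python3 -c "
from workcell import env
print(env.job_done())"
```

```text
the job is handed in; nothing more can be done
None
```

The 18 mm slip is snug and fully down in the middle of the gap, gripped by the plate. I left the 10 mm and 14 mm slips untouched in the stand: the camera put the gap at about 15 mm, so I tried only the thick one. The job is handed in, but no verdict came back.

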